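Weigh two sealed canisters on a balance and ring the heavier

ROBOT

A 6-joint arm with a two-finger parallel gripper is mounted at the origin on the work surface. World frame = base frame: x ahead of the robot, y to its left, z up, the work surface at z = 0. Lengths are in mm, angles in rad, forces in N, time in s.
With the tool pointing down it reaches from about 350 to 775 mm from the base axis. Payload 7.3 kg.
Tool frame: the origin (TCP) lies at the very end of the fingers, on their centre line; the grasp point (between the pads) lies 19 mm behind it; z points along the fingers, y is the line along which they close (so a half turn about z gives the same grasp; the last joint's range is limited). The gripper opens to 92 mm and grips with 3 to 60 N. Pads are 19 mm wide; open, the fingers measure 130 mm over their backs; the gripper's body (75 mm by 190 mm) begins 47 mm behind the grasp point.
Start: joints at [-1.433, 0.342, 1.524, -0, 1.275, -0.146], TCP at [147.025, -504.012, 226.741] pointing down, gripper open.
Joint ranges: [-2.53, 2.53], [-0.77, 2.02], [0.04, 2.7], [-1, 4.14], [0.28, 2.66], [-3.11, 3.11]. Speed limits (rad/s): [2.57, 2.57, 3.14, 3.14, 3.14, 3.14].

INTERFACE

Orientations are given as [roll, pitch, yaw] about the fixed x, y, z axes, in that order (R = Rz(yaw) Ry(pitch) Rx(roll)).
In Python, from plant import bot gives the robot as it stands.
- The arm moves only by the tool jog_arm, never from a script. Its argument "targets" is a list of rows, each an object with "xyz": the shift along the tool's x, y, z as a fraction of full scale, a list of three; "spin": the turn about the tool's z as a fraction of full scale. In form: [{"xyz": [x, y, z], "spin": spin}, ...]. A call has exactly 10 rows; each row shifts and turns the commanded pose from where the row before left it, along the tool's axes as they then stand; what a row does not reach is not made up. Full scale, the value 1, is 80 mm for a shift and 0.1 rad for a turn. A row lasts 1/8 s, in which the tool goes at most 62.5 mm and 10.7 degrees, less where a joint would pass 70% of its speed; a pose out of reach is approached as far as the arm can. A call with a number of a shift or a turn outside -1 to 1 is refused whole. A call with a gripper value outside its range is refused whole. "gripper" is the opening in per cent of the stroke, from 0 (shut) to 100 (fully open), set as the call begins (left out, the last holds). The fingers move at their own pace and stop on an object; the grip force is fixed at half the most. Time passes only in rows, so rows that do not move let the fingers close, or fill a call up. It gives the time, the measured TCP pose, the force, the opening and the grip force at its end, in the units of the state.
- bot.get_obs(): the state, without advancing time (a new reading comes with each control period).
- bot.capture(name): name is "scene" or "top" or "wrist"; returns the picture (400x640x3 uint8, blue, green, red); there is no depth.
- bot.get_calibration(name): a dict with "vfov" (degrees; the focal length in pixels is half the picture's height over the tangent of half this angle, whatever the lens; pixels are square), "cx", "cy" (the principal point, pixels), "k1" (the pictures are not rectified: a ray, as slopes to the right and down, at radius r is drawn at 1 + k1 r^2 times it, then the intrinsics apply), "eye" and "rotation" of the camera in the world. Camera axes: x right, y down, z forward; pixel columns grow to the right and rows downward; lengths in mm; the calibration is good to about 2 mm. A picture is of the moment at which its call begins: read the wrist's pose just before it. get_calibration takes no time and is no camera call; for the wrist camera it gives the pose at the moment of the call.
- bot.close_job(): hands the job in; it is judged then, once.
The state is a dict: "time": time; "joint_positions": joint angles; "dq": joint speeds; "tau": joint torques, N m; "tool_pos": TCP position; "tcp_rot": TCP orientation; "contact_force": force on the tool from outside, world axes, zero at the start; "moment": the same for the moment, N m; "grip_width": finger opening in mm; "finger_force": force on a finger pad.
Only numpy, scipy, OpenCV 4.12 (cv2) and the standard library are available. Lean on these libraries where they do the work, as an engineer would, in place of code of your own. Each camera call takes 0.05 s, during which the arm holds its last target. There are 200 camera calls.

TASK

Find out with the balance which of the two sealed canisters is the heavier: stand one in each pan, seated inside the collar, and let go of both. Ease each canister down with its pan and only let go where the beam will stay, so that the beam never swings over by itself or bangs on its stops, and never lean hard on a pan. Then drop the steel ring over the neck of the heavier canister, right down on its shoulder, and leave both canisters in their pans and the other things on the table alone.

Things in the scene. Friction and masses are not known exactly. Their poses are not given: they have to be found in the camera images.
- balance: equal-arm table balance with a grey base 100 mm (x) by 400 mm (y), fixed to the table; origin under the middle of the base, y along the beam towards the left pan, z up. The beam's pivot is 78 mm above the origin and the pans' pivots 150 mm to either side of it
- beam (a joint): angle of the beam (rad): 0 level, positive with the left pan down; stops at +0.12 and -0.12 (pan 18 mm below or above level). The pans sit on rubber cushions that yield 1 mm per 6 N. Almost no friction; empty, a weak spring keeps it near level. A lone canister, or the heavier of two, takes its pan down to the stop; let go of 3 mm or more above it, it falls at over 1.2 rad/s and bangs down
- pan_left: level steel pan on the left end of the beam (the balance's +y). Origin on its pivot under its middle, z up. Its floor, for a canister's foot, is 25 mm above the origin; a round collar on the floor, 53 mm inside, flared to 61 mm at its rim 12 mm above the floor, locates the canister. It stays level as it sinks and rises with the beam; a seated canister's centre is 72 mm above this origin
- pan_right: level steel pan on the right end of the beam (the balance's -y). Origin on its pivot under its middle, z up. Its floor, for a canister's foot, is 25 mm above the origin; a round collar on the floor, 53 mm inside, flared to 61 mm at its rim 12 mm above the floor, locates the canister. It stays level as it sinks and rises with the beam; a seated canister's centre is 72 mm above this origin
- canister_a_center (a point): one of two outwardly identical sealed grey plastic canisters: round body 50 mm in diameter, 60 mm high, flat shoulder; neck 24 mm in diameter, 34 mm high (top 5 mm tapered). This point: on its axis, half-way up (47 mm above its foot); z up. Either one may be the heavier: one weighs 0.44 to 0.48 kg, the other 0.25 to 0.30 kg. Gripped by the neck from above, it keeps fingers clear of the pans
- canister_b_center (a point): the other of the two outwardly identical sealed grey plastic canisters: round body 50 mm in diameter, 60 mm high, flat shoulder; neck 24 mm in diameter, 34 mm high (top 5 mm tapered). This point: on its axis, half-way up (47 mm above its foot); z up. Either one may be the heavier: one weighs 0.44 to 0.48 kg, the other 0.25 to 0.30 kg. Gripped by the neck from above, it keeps fingers clear of the pans
- neck_ring_center (a point): plain steel ring lying flat on the table, 48 mm outer and 27 mm inner diameter, 20 mm high, 40 g (too light to turn the balance); this point is at its centre, half-way up. On a canister's shoulder its centre is 23 mm above the canister's centre and 95 mm above the pan's origin
- jar: bystander: clear jar with a red lid, 76 mm in diameter, 120 mm high; origin under its middle
- oil_bottle: bystander: grey bottle with a yellow cap, 64 mm in diameter, 190 mm high; origin under its middle
- display_box: bystander: open cardboard display box 110 x 130 x 35 mm; origin under its middle
Not all that is in view belongs to the job. Leave any purple or yellow look-alike of the part that bears canister_b_center alone.

How it is judged:
By the outcome, as a careful person would: the job done as asked, in the order asked, and still so for the second after the job is handed in, with the robot touching nothing.
It also fails if it takes over 69 s, if anything falls off the work surface, if the arm or the gripper's body presses on something with over 40 N, if the wrist force passes 120 N, or if a joint passes its speed limit or range.

## Working session

There is one attempt and no reset: what is moved stays moved. The work goes in short steps, Python scripts to look and compute and a tool call to move; the robot and the scene stay as the last step left them, time stands still between calls to the robot, and variables do not carry over. Pictures are saved under pics/ and viewed, at most 10 in all, crops included, and the job is handed in when it is done.

Besides the shell and the picture viewer there is one more tool, called after ">>>" by a JSON object that holds its "fn" and its "kwargs". jog_arm: Moves the arm, as the interface text tells. Shift numbers are shares of 80 mm and turn numbers shares of 0.1 rad, none past 1 either way. Its arguments: {"type":"object","properties":{"targets":{"type":"array","items":{"type":"object","properties":{"xyz":{"type":"array","items":{"type":"number"}},"spin":{"type":"number"}}}},"gripper":{"type":"number"}},"required":["targets"]}

```bash
ls; mkdir -p pics
python3 - <<'E'
from plant import bot
import cv2
for n in("scene","top"):
    im=bot.capture(n); cv2.imwrite(f"pics/{n}0.png",im)
    c=bot.get_calibration(n); print(n,c)
print(bot.get_obs())
E
```

```text
pics
scene {'vfov': 56.046329839335755, 'cx': 325.265027804133, 'cy': 200.87483674260142, 'k1': -0.025009121913204004, 'eye': array([1025.5682327 ,  527.52507952,  741.45441874]), 'rotation': array([-2.28193301, -0.01431753,  2.4018303 ])}
top {'vfov': 44.60288888676575, 'cx': 322.17154825325804, 'cy': 201.79597753058403, 'k1': -0.11643386460848607, 'eye': array([ 329.98539   ,  -31.78111379, 1418.82999026]), 'rotation': array([-2.98094904e+00, -9.37029926e-04, -1.54640654e+00])}
{'time': 0.1, 'joint_positions': array([-1.43297044e+00,  3.42627072e-01,  1.52494252e+00,  2.13316452e-05,
        1.27540968e+00, -1.45992459e-01]), 'dq': array([-0.00075347, -0.00122278, -0.00145649, -0.00061183,  0.00054614,
       -0.0011275 ]), 'tau': array([ 1.76404235e-03, -4.32003880e+01, -2.44693816e+01,  7.19001051e-02,
        5.26130840e-02, -4.41042198e-05]), 'tool_pos': array([ 146.99153719, -503.61132976,  226.12060871]), 'tcp_rot': array([-3.14022375e+00, -2.21899810e-04,  2.83811966e-01]), 'contact_force': array([-0.18361968,  1.37304456, -0.67452707]), 'moment': array([ 0.02407125, -0.00688056, -0.00477287]), 'finger_force': 0.0, 'grip_width': 91.88959667191784}
```

View pics/top0.png

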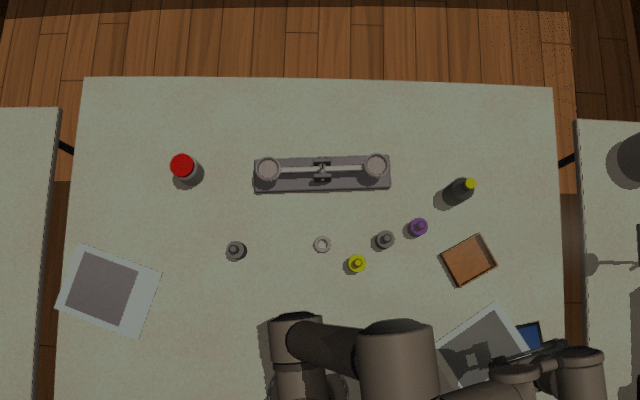

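View pics/scene0.png

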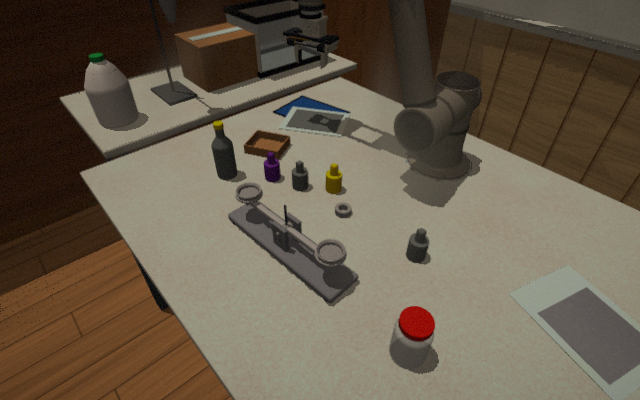

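The top view (up = +x, left = +y) shows the grey canisters near (236,250) and (385,240) and the ring at (322,244). The pans are at (267,168) and (376,166). The yellow (357,264) and purple (418,227) look-alikes are to be left alone.

```bash
cat > h.py <<'E'
import numpy as np, cv2
from scipy.spatial.transform import Rotation as R
def ray(c,u,v):
    f=200/np.tan(np.radians(c['vfov'])/2)
    K=np.array([[f,0,c['cx']],[0,f,c['cy']],[0,0,1.]])
    p=cv2.undistortPoints(np.array([[[u,v]]],float),K,np.array([c['k1'],0,0,0.]))[0,0]
    return R.from_euler('xyz',c['rotation']).as_matrix()@np.array([p[0],p[1],1])
def onz(c,u,v,z):
    d=ray(c,u,v); e=np.array(c['eye']); return (e+d*(z-e[2])/d[2]).round(1)
def proj(c,P):
    f=200/np.tan(np.radians(c['vfov'])/2)
    q=R.from_euler('xyz',c['rotation']).as_matrix().T@(np.array(P,float)-c['eye']); q=q[:2]/q[2]
    return q*(1+c['k1']*(q@q))*f+[c['cx'],c['cy']]
E
python3 - <<'E'
from plant import bot
from h import *
c=bot.get_calibration("top")
for n,u,v,z in [("canL",236,247,94),("canR",386.5,237,94),("ring",322,244,20),("panL",267,168,115),("panR",376,166,115),("purple",419,225,94),("yellow",357,262,94),("cornA",255,193,20),("cornB",391,187,20)]: print(n,onz(c,u,v,z))
im=cv2.imread("pics/top0.png")[140:290,210:440]
cv2.imwrite("pics/topc.png",cv2.resize(im,None,fx=3.4,fy=3.4,interpolation=cv2.INTER_CUBIC))
E
```

```text
canL [414.2 203.8  94. ]
canR [ 451.7 -205.6   94. ]
ring [434.  -30.1  20. ]
panL [631.5 125.8 115. ]
panR [ 644.5 -173.3  115. ]
purple [ 486.6 -295.1   94. ]
yellow [ 382. -126.   94.]
cornA [577.8 169.2  20. ]
cornB [ 605.4 -228.    20. ]
```

View pics/topc.png

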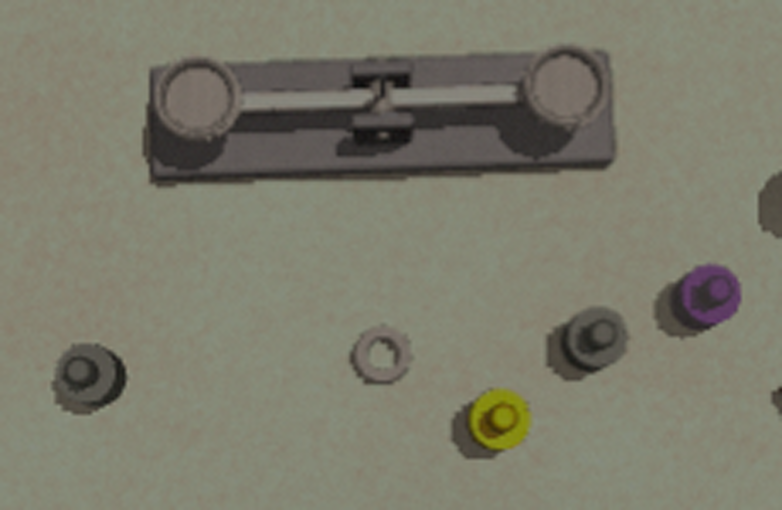

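Run:
```python
from plant import bot
from h import *
c=bot.get_calibration("top")
for n,u,v,z in [("canL",233.8,248.8,94),("canR",386.2,237.6,94),("ring",322.1,244.1,20),("panL",268.2,168.8,115),("panR",375.6,165.6,115)]: print(n,onz(c,u,v,z))
s=bot.get_calibration("scene")
for n,u,v,z in [("canL",419,232,94),("canR",299.5,164,94),("ring",343,208.5,20),("panL",330,251,115),("panR",249,192,115)]: print(n,onz(s,u,v,z))
print(bot.get_calibration("wrist"))
```

```text
canL [409.1 209.6  94. ]
canR [ 450.  -204.8   94. ]
ring [433.7 -30.4  20. ]
panL [629.3 122.4 115. ]
panR [ 645.6 -172.2  115. ]
canL [419.6 214.4  94. ]
canR [ 456.2 -196.3   94. ]
ring [437.7 -25.5  20. ]
panL [635.4 128.9 115. ]
panR [ 654.4 -162.   115. ]
{'vfov': 63.41920405756708, 'cx': 319.1863245674715, 'cy': 196.04758554910137, 'k1': -0.014425814804638969, 'eye': array([ 229.5391387 , -479.22603646,  383.99689869]), 'rotation': array([ 2.82529768e+00,  1.68202068e-03, -1.28697107e+00])}
```

>>> {"fn": "jog_arm", "kwargs": {"targets": [{"xyz":[0,0,0],"spin":0.95},{"xyz":[0,0,0],"spin":0.95},{"xyz":[0,0,0],"spin":0.94},{"xyz":[0.5,-0.5,0],"spin":0},{"xyz":[0.5,-0.5,0],"spin":0},{"xyz":[0.5,-0.5,0],"spin":0},{"xyz":[0.5,-0.5,0],"spin":0},{"xyz":[0.5,-0.5,0],"spin":0},{"xyz":[0.5,-0.5,0],"spin":0},{"xyz":[0.5,-0.5,0],"spin":0}], "gripper": 60}}

```text
time: 1.35
tool_pos: [428.0, -222.5, 226.5]
tcp_rot: [-3.142, 0.0, -0.0]
contact_force: [1.0, -1.6, -0.2]
grip_width: 54.8
finger_force: 0.0
```

Run:
```python
from plant import bot
from h import *
c=bot.get_calibration("wrist"); im=bot.capture("wrist"); cv2.imwrite("pics/w1.png",im)
print(c, [proj(c,(450,-203,94)).round(), proj(c,(647,-170,115)).round()])
```

```text
{'vfov': 63.41920405756708, 'cx': 319.1863245674715, 'cy': 196.04758554910137, 'k1': -0.014425814804638969, 'eye': array([ 514.03521297, -221.69808148,  384.39454858]), 'rotation': array([ 2.82475786e+00,  3.95195462e-04, -1.57104081e+00])} [array([299., 164.]), array([ 242., -116.])]
```

View pics/w1.png

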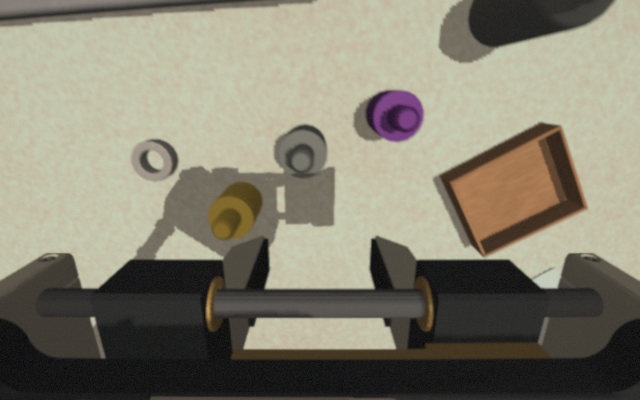

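The wrist view shows the canister's neck top at about (300,158), the ring's top at (154,160), yellow's neck at (225,228) and purple's at (405,119).

Run:
```python
from plant import bot
from h import *
c=bot.get_calibration("wrist")
for n,u,v,z in [("canR",299.5,157.5,94),("ring",154,159.5,20),("yel",225,228,94)]: print(n,onz(c,u,v,z))
im=cv2.imread("pics/w1.png")[110:200,260:350]
g=cv2.cvtColor(im,cv2.COLOR_BGR2GRAY); print(g[36:62:3,20:62:3])
```

```text
canR [ 459.6 -198.5   94. ]
ring [442.2 -26.4  20. ]
yel [ 389.6 -124.5   94. ]
[[113 120 120 118 115  82  58  56  59  58  93 120 120 121]
 [116 119 112  93  76  57  65  69  65  63  58 107 118 121]
 [118 115  94  65  57  74  89  90  85  73  61  81 117 118]
 [118 115  74  63  71 101 113 116 113  96  72  75 115 120]
 [116 113  81  60  87 116 118 118 119 116  82  86 118 119]
 [113 116  81  57  95 118 117 118 117 118  88  89 117 119]
 [112 115  89  59  85 119 116 118 118 114  84  95 119 118]
 [158 123 114  82  62 106 118 118 115  95  78 106 119 117]
 [188 159 116 115 102  66  82  93  83  77 101 115 117 115]]
```

>>> {"fn": "jog_arm", "kwargs": {"targets": [{"xyz":[0.18,-0.14,0.25]},{"xyz":[0.18,-0.14,0.25]},{"xyz":[0,0,0.25]},{"xyz":[0,0,0.25]},{"xyz":[0,0,0]},{"xyz":[0,0,0]},{"xyz":[0,0,0]},{"xyz":[0,0,0]},{"xyz":[0,0,0]},{"xyz":[0,0,0]}]}}

```text
invalid input
```

Run:
```python
from plant import bot
from h import *
c=bot.get_calibration("wrist"); im=bot.capture("wrist")
cv2.imwrite("pics/w2.png",im)
t=bot.get_obs(); print(t['tool_pos'],t['contact_force'])
print(proj(c,(457,-200,94)), proj(c,(457,-200,60)),proj(c,t['tool_pos']))
```

```text
[ 429.68299047 -220.19766569  226.39595762] [-1.23319064 -0.08057582 -0.41902063]
[301.18428898 160.37323311] [303.07745225 153.51766764] [325.09755126 258.79723652]
```

View pics/w2.png

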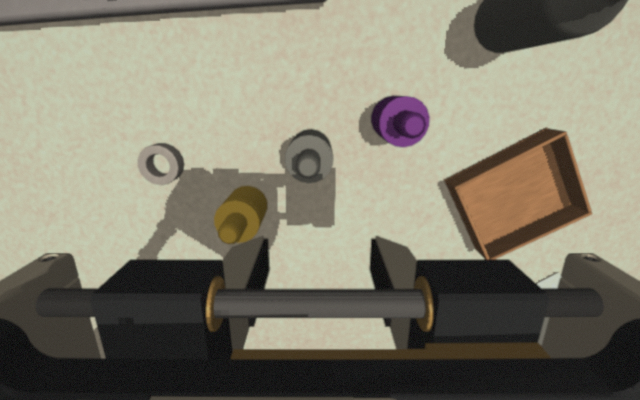

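Now that the arm is settled, the neck top is at (306,164) and the ring at (160,164). That puts the canister near (453,-204).

>>> {"fn": "jog_arm", "kwargs": {"targets": [{"xyz":[0.15,-0.1,0.3],"spin":0},{"xyz":[0.15,-0.1,0.3],"spin":0},{"xyz":[0,0,0.3],"spin":0},{"xyz":[0,0,0.1],"spin":0},{"xyz":[0,0,0],"spin":0},{"xyz":[0,0,0],"spin":0},{"xyz":[0,0,0],"spin":0},{"xyz":[0,0,0],"spin":0},{"xyz":[0,0,0],"spin":0},{"xyz":[0,0,0],"spin":0}]}}

```text
time: 2.7
tool_pos: [451.1, -208.1, 146.8]
tcp_rot: [3.141, -0.0, -0.0]
contact_force: [-0.3, 0.8, -0.5]
grip_width: 55.5
finger_force: 0.0
```

Run:
```python
from plant import bot
from h import *
c=bot.get_calibration("wrist"); t=bot.get_obs();print(t['tool_pos'],t['contact_force']); im=bot.capture("wrist")
p=proj(c,(453,-204,94)); print(p, proj(c,(453,-204,60)))
x,y=int(p[0]),int(p[1]); q=im[y-70:y+50,x-80:x+80]
cv2.imwrite("pics/w3.png",cv2.resize(q,None,fx=4,fy=4,interpolation=cv2.INTER_CUBIC)); print(x-80,y-70)
```

```text
[ 451.09289638 -208.08432628  146.76544987] [-0.26184309  0.76336837 -0.54280379]
[314.66483717 216.4843271 ] [315.24026035 200.68866101]
234 146
```

View pics/w3.png

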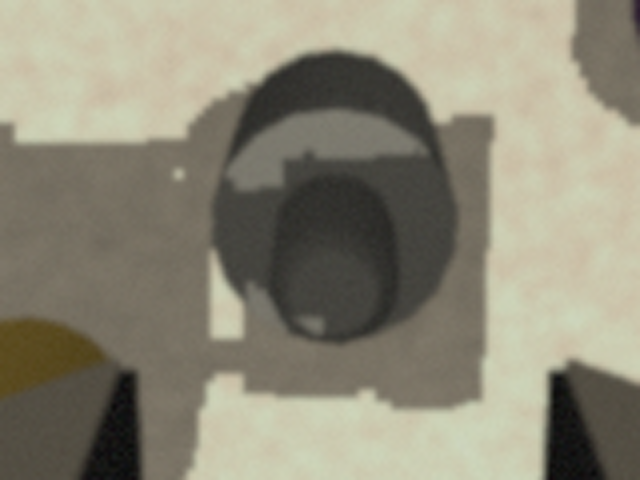

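Close view: the shoulder disc is centred at full-frame (318,203) and the neck top at (318,217). The canister is therefore at about (452,-206), between the fingers.

>>> {"fn": "jog_arm", "kwargs": {"targets": [{"xyz":[0.01,-0.025,0.2],"spin":0},{"xyz":[0,0,0.2],"spin":0},{"xyz":[0,0,0.2],"spin":0},{"xyz":[0,0,0.2],"spin":0},{"xyz":[0,0,0.2],"spin":0},{"xyz":[0,0,0],"spin":0},{"xyz":[0,0,0],"spin":0},{"xyz":[0,0,0],"spin":0},{"xyz":[0,0,0],"spin":0},{"xyz":[0,0,0],"spin":0}]}}

```text
time: 4.0
tool_pos: [452.0, -206.2, 67.0]
tcp_rot: [3.141, -0.0, -0.0]
contact_force: [0.7, -0.8, 0.2]
grip_width: 54.6
finger_force: 0.0
```

>>> {"fn": "jog_arm", "kwargs": {"targets": [{"xyz":[0,0,0],"spin":0},{"xyz":[0,0,0],"spin":0},{"xyz":[0,0,0],"spin":0},{"xyz":[0,0,0],"spin":0},{"xyz":[0,0,0],"spin":0},{"xyz":[0,0,-0.2],"spin":0},{"xyz":[0,0,-0.4],"spin":0},{"xyz":[0,0,-0.5],"spin":0},{"xyz":[0,0,-0.5],"spin":0},{"xyz":[0,0,0],"spin":0}], "gripper": 0}}

```text
time: 5.25
tool_pos: [453.1, -206.8, 197.2]
tcp_rot: [3.138, -0.005, -0.0]
contact_force: [-0.0, -0.2, -3.2]
grip_width: 23.1
finger_force: 30.0
```

>>> {"fn": "jog_arm", "kwargs": {"targets": [{"xyz":[0,0,0],"spin":0},{"xyz":[0,0,0],"spin":0},{"xyz":[0,0,0],"spin":0},{"xyz":[0,0,0],"spin":0},{"xyz":[0,0,0],"spin":0},{"xyz":[0,0,0],"spin":0},{"xyz":[0,0,0],"spin":0},{"xyz":[0,0,0],"spin":0},{"xyz":[0,0,0],"spin":0},{"xyz":[0,0,0],"spin":0}]}}

```text
time: 6.5
tool_pos: [451.9, -206.1, 194.7]
tcp_rot: [3.141, -0.0, -0.0]
contact_force: [-1.0, 0.1, -2.4]
grip_width: 23.1
finger_force: 30.0
```

Run:
```python
from plant import bot
from h import *
c=bot.get_calibration("wrist"); im=bot.capture("wrist"); F=[]
cv2.imwrite("pics/w4.png",im)
for i in range(4):
    bot.capture("top"); o=bot.get_obs(); F.append(o['contact_force']); 
print(np.round(F,2),o['tool_pos'],o['grip_width'],[proj(c,(647,y,115)).round() for y in(-172,-168)],proj(c,(630,126,115)).round())
```

```text
[[-0.17  0.49 -2.62]
 [ 0.67  0.11 -2.03]
 [-0.49 -0.1  -2.17]
 [-0.31 -0.39 -2.79]] [ 451.89607254 -206.07338828  194.72716573] 23.227899012101204 [array([ 264., -100.]), array([ 257., -100.])] [-197.  -56.]
```

View pics/w4.png

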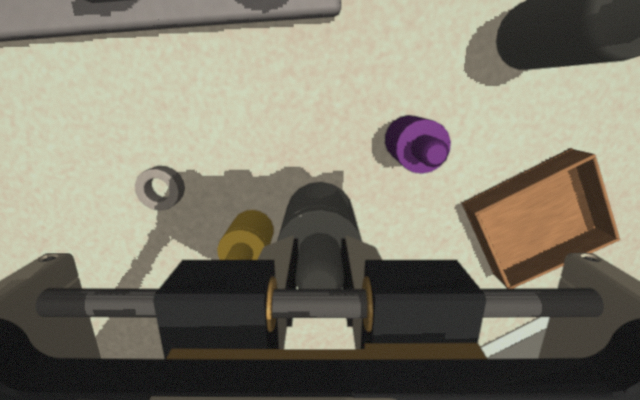

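The light-feeling canister (about 2.4 N) is in the gripper. Next I look at the right pan from near.

>>> {"fn": "jog_arm", "kwargs": {"targets": [{"xyz":[0,0,-0.4],"spin":0},{"xyz":[0.3,-0.1,-0.35],"spin":0},{"xyz":[0.4,-0.15,0],"spin":0},{"xyz":[0.4,-0.15,0],"spin":0},{"xyz":[0.3,-0.05,0],"spin":0},{"xyz":[0.1,0,0],"spin":0},{"xyz":[0,0,0],"spin":0},{"xyz":[0,0,0],"spin":0},{"xyz":[0,0,0],"spin":0},{"xyz":[0,0,0],"spin":0}]}}

```text
time: 8.0
tool_pos: [571.5, -170.3, 255.0]
tcp_rot: [3.141, -0.0, -0.001]
contact_force: [0.3, -0.1, -2.6]
grip_width: 23.3
finger_force: 30.0
```

Run:
```python
from plant import bot
from h import *
c=bot.get_calibration("wrist"); im=bot.capture("wrist"); o=bot.get_obs()
print(o['tool_pos'],o['contact_force'])
p=proj(c,(645,-172,115)); print(p)
g=cv2.medianBlur(cv2.cvtColor(im,cv2.COLOR_BGR2GRAY),3)
cs=cv2.HoughCircles(g,cv2.HOUGH_GRADIENT,1,10,param1=100,param2=15,minRadius=20,maxRadius=45)
for x,y,r in (cs[0] if cs is not None else []):
    if np.hypot(x-p[0],y-p[1])<40: print(x,y,r,onz(c,x,y,115),'floor',onz(c,x,y,103))
x,y=max(int(p[0])-100,0),max(int(p[1])-90,0); print(x,y)
cv2.imwrite("pics/w5.png",cv2.resize(im[y:y+150,x:x+200],None,fx=4,fy=4,interpolation=cv2.INTER_CUBIC))
```

```text
[ 571.65402076 -170.25315535  254.94620377] [ 0.24148033  0.49512814 -2.88397908]
[322.07504131 104.97114586]
320.5 96.5 36.6 [ 652.2 -170.6  115. ] floor [ 652.  -170.6  103. ]
309.5 92.5 44.4 [ 655.6 -160.9  115. ] floor [ 655.5 -160.6  103. ]
315.5 106.5 40.0 [ 643.7 -166.2  115. ] floor [ 643.1 -166.   103. ]
328.5 90.5 36.6 [ 657.2 -177.6  115. ] floor [ 657.2 -177.9  103. ]
321.5 81.5 44.4 [ 664.7 -171.5  115. ] floor [ 665.  -171.5  103. ]
331.5 100.5 37.8 [ 648.8 -180.3  115. ] floor [ 648.5 -180.8  103. ]
222 14
```

View pics/w5.png

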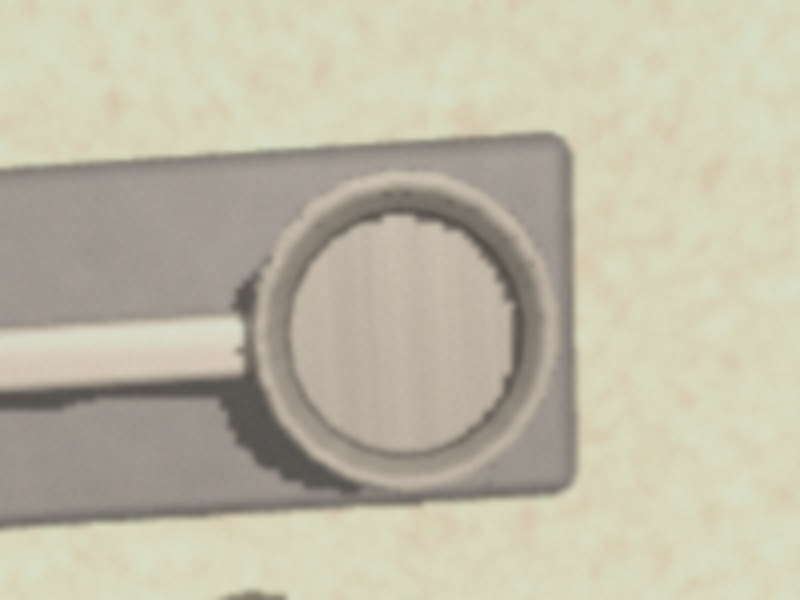

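Pan R's rim ellipse is centred at full-frame (323,97), which gives (651.5,-172.7). The beam yaw is about 0.065 rad, so pan L is near (632,126.5).

>>> {"fn": "jog_arm", "kwargs": {"targets": [{"xyz":[0.2,0.03,0],"spin":0},{"xyz":[0.4,0,0],"spin":0},{"xyz":[0.3,0,0.1],"spin":0},{"xyz":[0.095,0,0.2],"spin":0},{"xyz":[0,0,0.2],"spin":0},{"xyz":[0,0,0.2],"spin":0},{"xyz":[0,0,0.15],"spin":0},{"xyz":[0,0,0.05],"spin":0},{"xyz":[0,0,0],"spin":0},{"xyz":[0,0,0],"spin":0}]}}

```text
time: 9.3
tool_pos: [651.8, -172.7, 183.5]
tcp_rot: [3.141, -0.001, -0.0]
contact_force: [-0.2, -0.8, -2.7]
grip_width: 22.6
finger_force: 30.0
```

>>> {"fn": "jog_arm", "kwargs": {"targets": [{"xyz":[0,0,0.03],"spin":0},{"xyz":[0,0,0.03],"spin":0},{"xyz":[0,0,0.03],"spin":0},{"xyz":[0,0,0.03],"spin":0},{"xyz":[0,0,0.02],"spin":0},{"xyz":[0,0,0.02],"spin":0},{"xyz":[0,0,0],"spin":0},{"xyz":[0,0,0],"spin":0},{"xyz":[0,0,0],"spin":0},{"xyz":[0,0,0],"spin":0}]}}

```text
time: 10.55
tool_pos: [651.5, -172.6, 170.0]
tcp_rot: [3.141, -0.0, -0.0]
contact_force: [0.3, -0.0, -2.8]
grip_width: 23.3
finger_force: 30.0
```

```bash
cat > chk.py <<'E'
from plant import bot
from h import *
im=bot.capture("wrist"); F=[]
for i in range(3): im=bot.capture("scene"); F.append(bot.get_obs()['contact_force'])
o=bot.get_obs(); print(o['time'],o['tool_pos'].round(1),np.mean(F,0).round(2),o['moment'].round(3),o['grip_width'])
cv2.imwrite("pics/s_last.png",cv2.resize(im[150:310,200:400],None,fx=4,fy=4)[:600,:800])
E
python3 chk.py
```

```text
10.75 [ 651.5 -172.5  169.9] [-0.19  0.05 -2.67] [ 0.008  0.068 -0.059] 23.316456052662236
```

>>> {"fn": "jog_arm", "kwargs": {"targets": [{"xyz":[0,0,0.02],"spin":0},{"xyz":[0,0,0.02],"spin":0},{"xyz":[0,0,0.02],"spin":0},{"xyz":[0,0,0.02],"spin":0},{"xyz":[0,0,0.02],"spin":0},{"xyz":[0,0,0.02],"spin":0},{"xyz":[0,0,0.02],"spin":0},{"xyz":[0,0,0.02],"spin":0},{"xyz":[0,0,0.02],"spin":0},{"xyz":[0,0,0.01],"spin":0}]}}

```text
time: 12.0
tool_pos: [651.5, -172.5, 154.6]
tcp_rot: [3.141, 0.0, -0.0]
contact_force: [0.4, 0.2, -2.6]
grip_width: 23.3
finger_force: 30.0
```

>>> {"fn": "jog_arm", "kwargs": {"targets": [{"xyz":[0,0,0.01],"spin":0},{"xyz":[0,0,0],"spin":0},{"xyz":[0,0,0],"spin":0},{"xyz":[0,0,0],"spin":0},{"xyz":[0,0,0],"spin":0},{"xyz":[0,0,0],"spin":0},{"xyz":[0,0,0],"spin":0},{"xyz":[0,0,0],"spin":0},{"xyz":[0,0,0],"spin":0},{"xyz":[0,0,0],"spin":0}]}}

```text
time: 13.25
tool_pos: [651.5, -172.5, 153.9]
tcp_rot: [3.141, 0.0, -0.0]
contact_force: [0.7, -0.1, -2.3]
grip_width: 23.3
finger_force: 30.0
```

```bash
python3 chk.py
```

```text
13.45 [ 651.5 -172.5  153.9] [-0.07 -0.25 -2.48] [-0.041  0.026  0.031] 23.071795005125892
```

View pics/s_last.png

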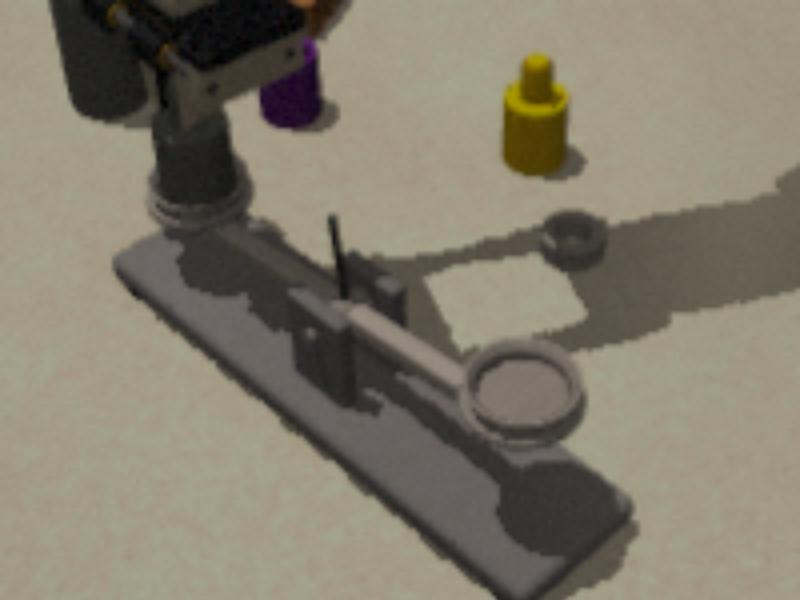

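The canister stands inside the right collar and the beam tilts with it. There are still about 2 mm to the stop.

>>> {"fn": "jog_arm", "kwargs": {"targets": [{"xyz":[0,0,0.01],"spin":0},{"xyz":[0,0,0.01],"spin":0},{"xyz":[0,0,0],"spin":0},{"xyz":[0,0,0],"spin":0},{"xyz":[0,0,0],"spin":0},{"xyz":[0,0,0],"spin":0},{"xyz":[0,0,0],"spin":0},{"xyz":[0,0,0],"spin":0},{"xyz":[0,0,0],"spin":0},{"xyz":[0,0,0],"spin":0}]}}

```text
time: 14.7
tool_pos: [651.5, -172.5, 152.3]
tcp_rot: [3.141, 0.0, -0.0]
contact_force: [0.3, -0.5, -2.8]
grip_width: 23.2
finger_force: 30.0
```

```bash
python3 chk.py
```

```text
14.9 [ 651.5 -172.5  152.3] [-0.18 -0.14 -2.2 ] [ 0.053  0.086 -0.048] 22.966387746405427
```

>>> {"fn": "jog_arm", "kwargs": {"targets": [{"xyz":[0,0,0.01],"spin":0},{"xyz":[0,0,0],"spin":0},{"xyz":[0,0,0],"spin":0},{"xyz":[0,0,0],"spin":0},{"xyz":[0,0,0],"spin":0},{"xyz":[0,0,0],"spin":0},{"xyz":[0,0,0],"spin":0},{"xyz":[0,0,0],"spin":0},{"xyz":[0,0,0],"spin":0},{"xyz":[0,0,0],"spin":0}]}}

```text
time: 16.15
tool_pos: [651.5, -172.5, 151.5]
tcp_rot: [3.142, -0.0, -0.0]
contact_force: [0.7, -0.0, -2.7]
grip_width: 23.3
finger_force: 30.0
```

```bash
python3 chk.py
```

```text
16.35 [ 651.5 -172.5  151.5] [-0.14  0.19 -2.1 ] [ 0.036 -0.044  0.043] 23.2015582956173
```

>>> {"fn": "jog_arm", "kwargs": {"targets": [{"xyz":[0,0,0.01],"spin":0},{"xyz":[0,0,0],"spin":0},{"xyz":[0,0,0],"spin":0},{"xyz":[0,0,0],"spin":0},{"xyz":[0,0,0],"spin":0},{"xyz":[0,0,0],"spin":0},{"xyz":[0,0,0],"spin":0},{"xyz":[0,0,0],"spin":0},{"xyz":[0,0,0],"spin":0},{"xyz":[0,0,0],"spin":0}]}}

```text
time: 17.6
tool_pos: [651.6, -172.5, 150.8]
tcp_rot: [3.141, -0.0, -0.0]
contact_force: [0.1, -0.6, 1.4]
grip_width: 23.1
finger_force: 30.0
```

```bash
python3 chk.py
```

```text
17.8 [ 651.5 -172.6  150.8] [0.15 0.16 1.43] [ 0.033  0.032 -0.069] 23.31621085877373
```

At the stop: the force changed from -2.1 to +1.4 N. Releasing here.

>>> {"fn": "jog_arm", "kwargs": {"targets": [{"xyz":[0,0,0],"spin":0},{"xyz":[0,0,0],"spin":0},{"xyz":[0,0,0],"spin":0},{"xyz":[0,0,0],"spin":0},{"xyz":[0,0,0],"spin":0},{"xyz":[0,0,-0.1],"spin":0},{"xyz":[0,0,-0.3],"spin":0},{"xyz":[0,0,-0.4],"spin":0},{"xyz":[0,0,-0.3],"spin":0},{"xyz":[0,0,0],"spin":0}], "gripper": 60}}

```text
time: 19.05
tool_pos: [652.5, -172.9, 241.5]
tcp_rot: [3.14, -0.005, -0.0]
contact_force: [0.5, -0.3, -0.3]
grip_width: 55.0
finger_force: 0.0
```

>>> {"fn": "jog_arm", "kwargs": {"targets": [{"xyz":[-0.2,-0.3,0],"spin":0},{"xyz":[-0.36,-0.55,0],"spin":0},{"xyz":[-0.36,-0.55,0],"spin":0},{"xyz":[-0.36,-0.55,0],"spin":0},{"xyz":[-0.36,-0.55,0],"spin":0},{"xyz":[-0.36,-0.55,0],"spin":0},{"xyz":[-0.36,-0.55,0],"spin":0},{"xyz":[-0.36,-0.55,0.2],"spin":0},{"xyz":[-0.36,-0.57,0.2],"spin":0},{"xyz":[0,0,0],"spin":0}]}}

```text
time: 20.3
tool_pos: [401.9, 207.1, 204.8]
tcp_rot: [3.141, 0.004, 0.005]
contact_force: [-0.3, -0.9, 0.3]
grip_width: 54.8
finger_force: 0.0
```

>>> {"fn": "jog_arm", "kwargs": {"targets": [{"xyz":[0,0,0.2],"spin":0},{"xyz":[0,0,0.2],"spin":0},{"xyz":[0,0,0],"spin":0},{"xyz":[0,0,0],"spin":0},{"xyz":[0,0,0],"spin":0},{"xyz":[0,0,0],"spin":0},{"xyz":[0,0,0],"spin":0},{"xyz":[0,0,0],"spin":0},{"xyz":[0,0,0],"spin":0},{"xyz":[0,0,0],"spin":0}]}}

```text
time: 21.55
tool_pos: [405.2, 205.1, 174.7]
tcp_rot: [3.142, -0.0, -0.0]
contact_force: [-0.2, -0.5, -0.6]
grip_width: 54.5
finger_force: 0.0
```

Run:
```python
from plant import bot
from h import *
c=bot.get_calibration("wrist"); t=bot.get_obs();print(t['tool_pos'],t['contact_force']); im=bot.capture("wrist")
p=proj(c,(412,208,94)); print(p, proj(c,(412,208,60)))
x,y=max(int(p[0])-80,0),max(int(p[1])-70,0); q=im[y:y+120,x:x+160]
cv2.imwrite("pics/w6.png",cv2.resize(q,None,fx=4,fy=4,interpolation=cv2.INTER_CUBIC)); print(x,y)
```

```text
[405.17331248 205.14724108 174.66965522] [-0.15198929 -0.46271789 -0.62691719]
[316.69464943 197.20470381] [316.99025172 184.99095907]
236 127
```

View pics/w6.png

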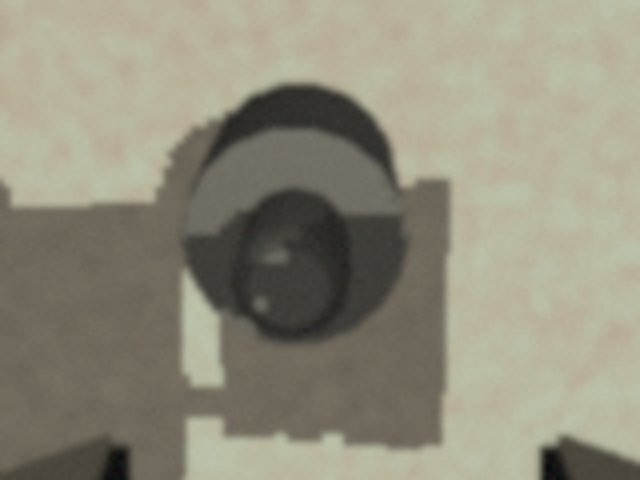

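The canister's shoulder disc is at full-frame (310,185) and the neck top at (309,198), which gives (412,214).

>>> {"fn": "jog_arm", "kwargs": {"targets": [{"xyz":[0.08,-0.11,0],"spin":0},{"xyz":[0,0,0.3],"spin":0},{"xyz":[0,0,0.3],"spin":0},{"xyz":[0,0,0.3],"spin":0},{"xyz":[0,0,0.25],"spin":0},{"xyz":[0,0,0.2],"spin":0},{"xyz":[0,0,0],"spin":0},{"xyz":[0,0,0],"spin":0},{"xyz":[0,0,0],"spin":0},{"xyz":[0,0,0],"spin":0}]}}

```text
time: 22.85
tool_pos: [411.9, 214.1, 67.2]
tcp_rot: [-3.141, -0.001, -0.0]
contact_force: [0.3, 0.0, 0.4]
grip_width: 55.5
finger_force: 0.0
```

>>> {"fn": "jog_arm", "kwargs": {"targets": [{"xyz":[0,0,0],"spin":0},{"xyz":[0,0,0],"spin":0},{"xyz":[0,0,0],"spin":0},{"xyz":[0,0,0],"spin":0},{"xyz":[0,0,0],"spin":0},{"xyz":[0,0,-0.2],"spin":0},{"xyz":[0,0,-0.5],"spin":0},{"xyz":[0,0,-0.6],"spin":0},{"xyz":[0,0,-0.6],"spin":0},{"xyz":[0,0,-0.6],"spin":0}], "gripper": 0}}

```text
time: 24.1
tool_pos: [410.8, 213.7, 267.5]
tcp_rot: [3.141, 0.002, -0.0]
contact_force: [0.9, 0.9, -3.9]
grip_width: 23.1
finger_force: 30.0
```

>>> {"fn": "jog_arm", "kwargs": {"targets": [{"xyz":[0,0,0],"spin":0},{"xyz":[0.3,0.2,0],"spin":0},{"xyz":[0.4,0.25,0],"spin":0},{"xyz":[0.4,0.25,0],"spin":0},{"xyz":[0.4,0.25,0],"spin":0},{"xyz":[0.26,0.15,0],"spin":0},{"xyz":[0,0,0],"spin":0},{"xyz":[0,0,0],"spin":0},{"xyz":[0,0,0],"spin":0},{"xyz":[0,0,0],"spin":0}]}}

```text
time: 25.35
tool_pos: [551.8, 126.4, 266.8]
tcp_rot: [3.142, -0.0, 0.001]
contact_force: [0.3, 0.1, -4.4]
grip_width: 22.8
finger_force: 30.0
```

```bash
python3 chk.py
python3 - <<'E'
from plant import bot
from h import *
c=bot.get_calibration("wrist"); im=bot.capture("wrist"); cv2.imwrite("pics/w7.png",im)
p=proj(c,(633.5,125.7,133)); q=proj(c,(633.5,125.7,121)); print('pred rim',p,'floor',q)
f=200/np.tan(np.radians(c['vfov'])/2); d=c['eye'][2]-133; print('px/mm~',f/d)
g=cv2.GaussianBlur(cv2.cvtColor(im,cv2.COLOR_BGR2GRAY),(3,3),0)
print('row profile',g[int(q[1]),int(q[0])-52:int(q[0])+53:2])
x0,x1=int(q[0]),int(q[1]); print('col profile',g[int(q[1])-52:int(q[1])+53:2,int(q[0])], int(q[0]),int(q[1]))
E
```

```text
25.55 [552.2 126.1 266.9] [-0.01  0.26 -4.57] [0.013 0.01  0.019] 23.078948779862976
pred rim [320.75073104  95.86684887] floor [320.69378998  95.64684961]
px/mm~ 1.1095116793088013
row profile [202 197 164 130 111  79  85 132 157 139 130 122 156 169 170 169 169 169
 165 165 166 168 166 168 171 172 171 170 168 169 171 174 172 171 169 170
 170 170 170 168 142  92 106 119 141 163 177 193 194 194 193 194 194]
col profile [198 197 192 143 122 145 174 152 119 108  92 126 174 176 175 176 175 175
 174 174 174 173 173 173 173 172 171 172 172 171 171 170 170 169 169 169
 169 169 168 167 167 146 124 139 149 166 141 155 199 201 204 204 202] 320 95
```

The balance geometry and the pan's edges agree to about 1 mm: pan L is at (634,126). The held canister weighs 4.6 N, so it should be the heavy one.

>>> {"fn": "jog_arm", "kwargs": {"targets": [{"xyz":[0.2,0,0],"spin":0},{"xyz":[0.4,0,0],"spin":0},{"xyz":[0.3,0,0.1],"spin":0},{"xyz":[0.125,0,0.2],"spin":0},{"xyz":[0,0,0.2],"spin":0},{"xyz":[0,0,0.15],"spin":0},{"xyz":[0,0,0.1],"spin":0},{"xyz":[0,0,0],"spin":0},{"xyz":[0,0,0],"spin":0},{"xyz":[0,0,0],"spin":0}]}}

```text
time: 26.85
tool_pos: [634.6, 125.9, 207.4]
tcp_rot: [-3.142, -0.001, -0.0]
contact_force: [-0.0, -0.3, -4.6]
grip_width: 23.2
finger_force: 30.0
```

>>> {"fn": "jog_arm", "kwargs": {"targets": [{"xyz":[0,0,0.03],"spin":0},{"xyz":[0,0,0.03],"spin":0},{"xyz":[0,0,0.03],"spin":0},{"xyz":[0,0,0.02],"spin":0},{"xyz":[0,0,0.02],"spin":0},{"xyz":[0,0,0.02],"spin":0},{"xyz":[0,0,0],"spin":0},{"xyz":[0,0,0],"spin":0},{"xyz":[0,0,0],"spin":0},{"xyz":[0,0,0],"spin":0}]}}

```text
time: 28.1
tool_pos: [634.3, 125.9, 194.7]
tcp_rot: [3.142, -0.0, -0.0]
contact_force: [-1.4, 0.3, -5.4]
grip_width: 23.1
finger_force: 30.0
```

```bash
python3 chk.py
```

```text
28.3 [634.3 125.9 194.7] [ 0.4  -0.03 -5.  ] [ 0.03   0.066 -0.039] 23.15421132036185
```

>>> {"fn": "jog_arm", "kwargs": {"targets": [{"xyz":[0,0,0.02],"spin":0},{"xyz":[0,0,0.02],"spin":0},{"xyz":[0,0,0.02],"spin":0},{"xyz":[0,0,0.02],"spin":0},{"xyz":[0,0,0.02],"spin":0},{"xyz":[0,0,0.02],"spin":0},{"xyz":[0,0,0.02],"spin":0},{"xyz":[0,0,0],"spin":0},{"xyz":[0,0,0],"spin":0},{"xyz":[0,0,0],"spin":0}]}}

```text
time: 29.55
tool_pos: [634.4, 126.0, 183.6]
tcp_rot: [-3.141, -0.0, -0.0]
contact_force: [-1.3, 1.3, -1.2]
grip_width: 23.5
finger_force: 30.0
```

```bash
python3 chk.py
```

```text
29.75 [634.4 126.  183.6] [-0.59  0.65 -1.43] [0.337 0.055 0.012] 23.147161214790096
```

Force -1.4 N: the canister rests on the pan and the beam carries part of it. Easing on down.

>>> {"fn": "jog_arm", "kwargs": {"targets": [{"xyz":[0,-0.01,0.02],"spin":0},{"xyz":[0,0,0.03],"spin":0},{"xyz":[0,0,0.03],"spin":0},{"xyz":[0,0,0.03],"spin":0},{"xyz":[0,0,0.03],"spin":0},{"xyz":[0,0,0.03],"spin":0},{"xyz":[0,0,0.02],"spin":0},{"xyz":[0,0,0],"spin":0},{"xyz":[0,0,0],"spin":0},{"xyz":[0,0,0],"spin":0}]}}

```text
time: 31.0
tool_pos: [634.4, 126.7, 168.4]
tcp_rot: [3.142, -0.0, -0.0]
contact_force: [-0.0, 1.6, -2.1]
grip_width: 23.0
finger_force: 30.0
```

```bash
python3 chk.py
```

```text
31.2 [634.4 126.7 168.3] [-0.72  1.1  -1.63] [ 0.282  0.012 -0.034] 23.101053578164514
```

>>> {"fn": "jog_arm", "kwargs": {"targets": [{"xyz":[-0.008,-0.012,0.02],"spin":0},{"xyz":[0,0,0.03],"spin":0},{"xyz":[0,0,0.03],"spin":0},{"xyz":[0,0,0.03],"spin":0},{"xyz":[0,0,0.03],"spin":0},{"xyz":[0,0,0.02],"spin":0},{"xyz":[0,0,0.01],"spin":0},{"xyz":[0,0,0],"spin":0},{"xyz":[0,0,0],"spin":0},{"xyz":[0,0,0],"spin":0}]}}

```text
time: 32.45
tool_pos: [633.7, 127.5, 154.8]
tcp_rot: [3.141, -0.0, -0.0]
contact_force: [0.7, -2.0, -2.0]
grip_width: 23.3
finger_force: 30.0
```

```bash
python3 chk.py
```

```text
32.65 [633.7 127.6 154.8] [ 1.38 -3.3  -1.46] [-0.717 -0.116  0.062] 22.89946752248507
```

>>> {"fn": "jog_arm", "kwargs": {"targets": [{"xyz":[0.004,0.008,0],"spin":0},{"xyz":[0,0,0.01],"spin":0},{"xyz":[0,0,0.01],"spin":0},{"xyz":[0,0,0.01],"spin":0},{"xyz":[0,0,0],"spin":0},{"xyz":[0,0,0],"spin":0},{"xyz":[0,0,0],"spin":0},{"xyz":[0,0,0],"spin":0},{"xyz":[0,0,0],"spin":0},{"xyz":[0,0,0],"spin":0}]}}

```text
time: 33.9
tool_pos: [634.0, 127.0, 152.3]
tcp_rot: [3.142, 0.0, -0.0]
contact_force: [0.5, -1.9, -1.8]
grip_width: 23.1
finger_force: 30.0
```

```bash
python3 chk.py
```

```text
34.1 [634.  127.  152.3] [ 0.33 -1.81 -1.05] [-0.425  0.028 -0.003] 23.13401335161151
```

>>> {"fn": "jog_arm", "kwargs": {"targets": [{"xyz":[0,0.006,0],"spin":0},{"xyz":[0,0,0.01],"spin":0},{"xyz":[0,0,0],"spin":0},{"xyz":[0,0,0],"spin":0},{"xyz":[0,0,0],"spin":0},{"xyz":[0,0,0],"spin":0},{"xyz":[0,0,0],"spin":0},{"xyz":[0,0,0],"spin":0},{"xyz":[0,0,0],"spin":0},{"xyz":[0,0,0],"spin":0}]}}

```text
time: 35.35
tool_pos: [634.0, 126.6, 151.5]
tcp_rot: [3.142, -0.0, -0.0]
contact_force: [0.2, 0.4, -2.8]
grip_width: 23.1
finger_force: 30.0
```

```bash
python3 chk.py
```

```text
35.55 [634.  126.6 151.5] [-0.4  -0.02 -1.61] [-0.003  0.004 -0.014] 23.033819646695168
```

Lateral force is gone. Continuing to the stop.

>>> {"fn": "jog_arm", "kwargs": {"targets": [{"xyz":[0,0,0.01],"spin":0},{"xyz":[0,0,0],"spin":0},{"xyz":[0,0,0],"spin":0},{"xyz":[0,0,0],"spin":0},{"xyz":[0,0,0],"spin":0},{"xyz":[0,0,0],"spin":0},{"xyz":[0,0,0],"spin":0},{"xyz":[0,0,0],"spin":0},{"xyz":[0,0,0],"spin":0},{"xyz":[0,0,0],"spin":0}]}}

```text
time: 36.8
tool_pos: [634.1, 126.5, 150.7]
tcp_rot: [3.142, -0.0, -0.0]
contact_force: [-0.2, -0.5, 0.5]
grip_width: 23.3
finger_force: 30.0
```

```bash
python3 chk.py
```

```text
37.0 [634.  126.5 150.7] [-0.16 -0.28 -0.12] [-0.032  0.013  0.022] 22.947545476937123
```

Weight is on the stop cushion, with tool force about 0. Releasing.

>>> {"fn": "jog_arm", "kwargs": {"targets": [{"xyz":[0,0,0],"spin":0},{"xyz":[0,0,0],"spin":0},{"xyz":[0,0,0],"spin":0},{"xyz":[0,0,0],"spin":0},{"xyz":[0,0,0],"spin":0},{"xyz":[0,0,-0.1],"spin":0},{"xyz":[0,0,-0.3],"spin":0},{"xyz":[0,0,-0.4],"spin":0},{"xyz":[0,0,-0.3],"spin":0},{"xyz":[0,0,0],"spin":0}], "gripper": 75}}

```text
time: 38.25
tool_pos: [635.1, 126.6, 241.4]
tcp_rot: [-3.141, -0.005, -0.0]
contact_force: [1.2, -0.1, -0.3]
grip_width: 68.9
finger_force: 0.0
```

>>> {"fn": "jog_arm", "kwargs": {"targets": [{"xyz":[-0.3,0.2,0],"spin":0},{"xyz":[-0.5,0.35,0],"spin":0},{"xyz":[-0.5,0.35,0],"spin":0},{"xyz":[-0.5,0.35,0],"spin":0},{"xyz":[-0.5,0.35,0.2],"spin":0},{"xyz":[-0.5,0.35,0.3],"spin":0},{"xyz":[0,0,0.3],"spin":0},{"xyz":[0,0,0],"spin":0},{"xyz":[0,0,0],"spin":0},{"xyz":[0,0,0],"spin":0}]}}

```text
time: 39.5
tool_pos: [410.8, -29.3, 175.3]
tcp_rot: [3.141, -0.001, 0.001]
contact_force: [-0.2, 0.4, -0.5]
grip_width: 68.9
finger_force: 0.0
```

```bash
python3 chk.py
python3 - <<'E'
from plant import bot
from h import *
c=bot.get_calibration("wrist"); im=bot.capture("wrist"); cv2.imwrite("pics/w8.png",im)
p=proj(c,(436,-31,20)); x,y=p.round().astype(int); print(p)
g=cv2.GaussianBlur(cv2.cvtColor(im,cv2.COLOR_BGR2GRAY),(3,3),0)
print(g[y-44:y+45:4,x-48:x+49:4])
E
```

```text
39.7 [410.3 -29.3 175. ] [ 0.   -0.05  0.43] [-0.019  0.047  0.022] 69.18869506754785
[321.87513645 155.01803528]
[[177 182 183 179 180 183 184 181 180 181 181 182 182 177 178 182 182 182
  182 181 174 175 179 180 179]
 [180 181 183 182 180 177 177 177 178 176 178 182 181 178 179 179 179 182
  181 181 180 180 179 178 179]
 [172 178 180 180 176 176 178 179 180 177 175 179 180 181 179 177 179 178
  177 179 177 180 179 178 181]
 [172 176 179 175 174 177 177 178 178 180 179 179 183 183 176 179 177 175
  179 181 175 180 180 179 181]
 [179 180 179 177 177 180 180 181 180 177 178 173 174 176 177 177 179 180
  181 182 182 178 183 181 179]
 [180 184 182 181 180 180 183 182 173 126 105 110 108 107 144 173 179 180
  182 179 178 176 179 181 180]
 [180 181 181 182 181 178 178 146 113 145 150 150 152 152 140 124 173 178
  180 178 177 178 178 178 178]
 [182 179 180 182 179 176 131 109 147 147 144 143 144 144 147 151 130 178
  179 182 181 178 177 182 178]
 [181 179 179 178 179 170 104 146 146 142 159 168 149 117 140 147 144 169
  180 180 178 177 176 180 181]
 [181 182 181 181 183 144 127 143 141 171
[... 729 characters left out ...]
96 114 118 116  95  94 107 129 101 100
  102 169 172 176 177 177 177]
 [107 104 108 105 118 119 102 103 105 101  99  94  93  98 101 101  98  98
  102 177 176 176 179 175 174]
 [103 103 105 112 101 101 103 102 103 102 101 100 101  97 104 101 101  99
  102 175 176 174 177 177 178]
 [103 101 104 115 100 102 105 103 106 104 103 103 100  97 101 100 103 101
  101 172 176 173 178 178 181]
 [105 103 104 103 100 103 104 103 101 102  98 103 101  99 100  99 100 101
  104 176 180 176 177 179 181]
 [104 102 162 175 170 169 106 100 101 101 100 101 101 100 100 102 102 103
  110 172 175 179 179 175 177]
 [105 104 169 182 181 179 108 103 103 102 104 102 105 105  99  99  98 103
  113 174 177 180 178 176 179]]
```

The ring hole is centred at about (320,155), so the ring is at (436,-29.5). I'll grip it with the tips 6 mm above the table.

>>> {"fn": "jog_arm", "kwargs": {"targets": [{"xyz":[0.32,0,0.1],"spin":0},{"xyz":[0,0,0.4],"spin":0},{"xyz":[0,0,0.5],"spin":0},{"xyz":[0,0,0.5],"spin":0},{"xyz":[0,0,0.3],"spin":0},{"xyz":[0,0,0.2],"spin":0},{"xyz":[0,0,0.1],"spin":0},{"xyz":[0,0,0],"spin":0},{"xyz":[0,0,0],"spin":0},{"xyz":[0,0,0],"spin":0}]}}

```text
time: 41.0
tool_pos: [436.0, -29.5, 7.3]
tcp_rot: [3.141, -0.001, -0.0]
contact_force: [0.4, 0.4, -0.0]
grip_width: 68.4
finger_force: 0.0
```

>>> {"fn": "jog_arm", "kwargs": {"targets": [{"xyz":[0,0,0],"spin":0},{"xyz":[0,0,0],"spin":0},{"xyz":[0,0,0],"spin":0},{"xyz":[0,0,0],"spin":0},{"xyz":[0,0,0],"spin":0},{"xyz":[0,0,-0.1],"spin":0},{"xyz":[0,0,-0.4],"spin":0},{"xyz":[0,0,-0.6],"spin":0},{"xyz":[0,0,-0.7],"spin":0},{"xyz":[0,0,-0.7],"spin":0}], "gripper": 0}}

```text
time: 42.25
tool_pos: [435.1, -29.3, 208.9]
tcp_rot: [3.142, -0.0, -0.0]
contact_force: [1.6, 0.7, -1.0]
grip_width: 47.2
finger_force: 30.0
```

>>> {"fn": "jog_arm", "kwargs": {"targets": [{"xyz":[0,0,-0.4],"spin":0},{"xyz":[0.2,-0.3,-0.35],"spin":0},{"xyz":[0.35,-0.45,0],"spin":0},{"xyz":[0.35,-0.45,0],"spin":0},{"xyz":[0.35,-0.45,0],"spin":0},{"xyz":[0.235,-0.3,0],"spin":0},{"xyz":[0,0,0],"spin":0},{"xyz":[0,0,0],"spin":0},{"xyz":[0,0,0],"spin":0},{"xyz":[0,0,0],"spin":0}]}}

```text
time: 43.5
tool_pos: [554.2, 125.9, 267.1]
tcp_rot: [3.142, -0.0, -0.001]
contact_force: [-0.3, 0.2, -0.6]
grip_width: 46.6
finger_force: 30.0
```

Run:
```python
from plant import bot
from h import *
c=bot.get_calibration("wrist"); print(bot.get_obs()['tool_pos']); im=bot.capture("wrist"); cv2.imwrite("pics/w9.png",im)
for z in(179,145): print(z,proj(c,(634,126.5,z)))
p=proj(c,(634,126.5,179)).round().astype(int)
g=cv2.GaussianBlur(cv2.cvtColor(im,cv2.COLOR_BGR2GRAY),(3,3),0)
print(p-[40,40]); print(g[p[1]-40:p[1]+41:4,p[0]-40:p[0]+41:4])
q=proj(c,(634,-30,0));
```

```text
[554.174156   125.88041485 267.0574046 ]
179 [319.43391623  98.99957577]
145 [319.41532063  97.94918509]
[279  59]
[[137 139 140 141 139 140 140 141 140 145 147 147 142 140 138 138 140 139
  138 139 140]
 [137 140 140 139 139 140 142 170 174 165 153 160 165 172 157 140 140 139
  137 138 139]
 [137 141 137 137 138 158 168 135 113 114 113 111 109 119 145 166 142 138
  137 138 139]
 [133 138 137 136 157 157 127 127 134 135 136 136 132 119 108 130 169 145
  138 139 138]
 [130 138 138 154 163 125 134 134 135 134 135 135 134 135 128 107 125 166
  139 137 138]
 [127 138 140 165 127 133 134 133 134 134 134 134 134 134 134 129 106 141
  153 138 138]
 [123 136 133 143 130 133 133 132 132 124 116 128 132 133 133 134 120 114
  162 139 138]
 [118 116 130 118 132 132 132 121  76  80  85  81  94 132 132 133 131 112
  151 142 146]
 [101  81 103 124 131 132 114  70  96 126 130 120  86 102 132 132 130 115
  138 179 195]
 [ 92  79  94 126 130 116  72  80 129 131 131 131 119  78 130 132 132 120
  133 177 192]
 [ 78  80  94 128 126  80  62  92 130 131 131 131 128  79 122 131 130 124
  137 167 179]
 [ 74 
[... 184 characters left out ...]
2 104 126 103  74  60  63  95 108  86  67 121 129 128 127 129
  158 138 137]
 [ 85  77  79  89 117 125  79  76  64  59  63  86 118 129 129 128 121 159
  142 137 137]
 [ 96  76  78  79  99 124 125 122 102 124 126 128 127 127 128 126 147 152
  138 139 139]
 [104  76  79  78  79  94 119 127 127 126 125 127 127 127 123 154 149 135
  138 140 138]
 [130 109  81  78  79  79  91 102 115 124 125 127 128 150 162 142 134 136
  138 139 138]
 [136 116 129 109 108 101  88  81 105 147 162 164 159 150 139 136 136 136
  137 138 137]
 [150 113 134 134 132 132 131 120 118 119 127 124 122 119 116 116 114 114
  115 118 123]
 [186 130 107 115 120 124 131 144 153 160 164 174 179 185 186 190 198 199
  199 203 205]]
```

The neck top is centred at about (319,100), i.e. (633.5,126.7), and still low at the stop height. Now bring the ring over it.

>>> {"fn": "jog_arm", "kwargs": {"targets": [{"xyz":[0.2,-0.009,0],"spin":0},{"xyz":[0.4,0,0],"spin":0},{"xyz":[0.3,0,0],"spin":0},{"xyz":[0.094,0,0.2],"spin":0},{"xyz":[0,0,0.3],"spin":0},{"xyz":[0,0,0.2],"spin":0},{"xyz":[0,0,0.2],"spin":0},{"xyz":[0,0,0.06],"spin":0},{"xyz":[0,0,0],"spin":0},{"xyz":[0,0,0],"spin":0}]}}

```text
time: 44.8
tool_pos: [634.4, 127.3, 190.8]
tcp_rot: [-3.142, -0.002, -0.0]
contact_force: [0.2, 0.5, 0.1]
grip_width: 47.2
finger_force: 30.0
```

>>> {"fn": "jog_arm", "kwargs": {"targets": [{"xyz":[0,0,0.02],"spin":0},{"xyz":[0,0,0.02],"spin":0},{"xyz":[0,0,0.02],"spin":0},{"xyz":[0,0,0.02],"spin":0},{"xyz":[0,0,0.02],"spin":0},{"xyz":[0,0,0.02],"spin":0},{"xyz":[0,0,0],"spin":0},{"xyz":[0,0,0],"spin":0},{"xyz":[0,0,0],"spin":0},{"xyz":[0,0,0],"spin":0}]}}

```text
time: 46.05
tool_pos: [634.0, 127.2, 180.4]
tcp_rot: [3.142, -0.0, -0.0]
contact_force: [-0.4, -0.5, -1.1]
grip_width: 46.7
finger_force: 30.0
```

```bash
python3 chk.py
```

```text
46.25 [634.  127.3 180.3] [-0.37  0.41 -0.37] [-0.01   0.025 -0.084] 47.01343719550567
```

>>> {"fn": "jog_arm", "kwargs": {"targets": [{"xyz":[0,0.005,0.02],"spin":0},{"xyz":[0,0,0.02],"spin":0},{"xyz":[0,0,0.03],"spin":0},{"xyz":[0,0,0.03],"spin":0},{"xyz":[0,0,0.03],"spin":0},{"xyz":[0,0,0.02],"spin":0},{"xyz":[0,0,0],"spin":0},{"xyz":[0,0,0],"spin":0},{"xyz":[0,0,0],"spin":0},{"xyz":[0,0,0],"spin":0}]}}

```text
time: 47.5
tool_pos: [634.0, 126.9, 168.4]
tcp_rot: [3.141, -0.0, -0.0]
contact_force: [-0.1, -0.3, -0.1]
grip_width: 47.2
finger_force: 30.0
```

```bash
python3 chk.py
```

```text
47.7 [634.  126.8 168.3] [-0.22 -0.26 -0.72] [0.017 0.038 0.031] 47.201974623184206
```

Free fit around the neck; continue to just above the shoulder.

>>> {"fn": "jog_arm", "kwargs": {"targets": [{"xyz":[0,0,0.03],"spin":0},{"xyz":[0,0,0.03],"spin":0},{"xyz":[0,0,0.03],"spin":0},{"xyz":[0,0,0.03],"spin":0},{"xyz":[0,0,0.03],"spin":0},{"xyz":[0,0,0.02],"spin":0},{"xyz":[0,0,0.02],"spin":0},{"xyz":[0,0,0],"spin":0},{"xyz":[0,0,0],"spin":0},{"xyz":[0,0,0],"spin":0}]}}

```text
time: 48.95
tool_pos: [634.0, 126.9, 153.2]
tcp_rot: [3.142, -0.0, -0.0]
contact_force: [0.3, 0.1, -0.1]
grip_width: 47.2
finger_force: 30.0
```

```bash
python3 chk.py
```

```text
49.15 [634.  126.8 153.1] [ 0.26 -0.28 -0.16] [ 0.007 -0.025  0.029] 46.97466000025111
```

>>> {"fn": "jog_arm", "kwargs": {"targets": [{"xyz":[0,0,0.01],"spin":0},{"xyz":[0,0,0.005],"spin":0},{"xyz":[0,0,0],"spin":0},{"xyz":[0,0,0],"spin":0},{"xyz":[0,0,0],"spin":0},{"xyz":[0,0,0],"spin":0},{"xyz":[0,0,0],"spin":0},{"xyz":[0,0,0],"spin":0},{"xyz":[0,0,0],"spin":0},{"xyz":[0,0,0],"spin":0}]}}

```text
time: 50.4
tool_pos: [633.9, 126.9, 151.9]
tcp_rot: [3.141, -0.0, -0.0]
contact_force: [-0.2, 0.1, -0.9]
grip_width: 47.0
finger_force: 30.0
```

```bash
python3 chk.py
```

```text
50.6 [634.  126.9 151.9] [ 0.27 -0.41 -0.5 ] [ 0.001  0.04  -0.042] 46.94845515152564
```

Close to the shoulder (within about 1 mm). Release, rise, and step back for a look.

>>> {"fn": "jog_arm", "kwargs": {"targets": [{"xyz":[0,0,0],"spin":0},{"xyz":[0,0,0],"spin":0},{"xyz":[0,0,0],"spin":0},{"xyz":[0,0,0],"spin":0},{"xyz":[0,0,0],"spin":0},{"xyz":[0,0,-0.1],"spin":0},{"xyz":[0,0,-0.3],"spin":0},{"xyz":[0,0,-0.5],"spin":0},{"xyz":[0,0,-0.5],"spin":0},{"xyz":[0,0,-0.1],"spin":0}], "gripper": 72}}

```text
time: 51.85
tool_pos: [635.1, 127.0, 275.9]
tcp_rot: [-3.141, -0.007, -0.0]
contact_force: [0.4, 0.0, -0.1]
grip_width: 66.5
finger_force: 0.0
```

>>> {"fn": "jog_arm", "kwargs": {"targets": [{"xyz":[-0.2,0,0],"spin":0},{"xyz":[-0.4,0,0],"spin":0},{"xyz":[-0.4,0,0],"spin":0},{"xyz":[-0.4,0,0],"spin":0},{"xyz":[-0.2,0,0],"spin":0},{"xyz":[0,0,0],"spin":0},{"xyz":[0,0,0],"spin":0},{"xyz":[0,0,0],"spin":0},{"xyz":[0,0,0],"spin":0},{"xyz":[0,0,0],"spin":0}]}}

```text
time: 53.1
tool_pos: [506.2, 126.8, 271.7]
tcp_rot: [3.141, 0.0, -0.0]
contact_force: [0.0, 0.2, -0.2]
grip_width: 65.7
finger_force: 0.0
```

```bash
python3 chk.py
python3 - <<'E'
from plant import bot
from h import *
im=bot.capture("scene"); s=bot.get_calibration("scene"); cv2.imwrite("pics/s9.png",im)
g=cv2.cvtColor(im,cv2.COLOR_BGR2GRAY)
P=(633.7,126.7)
for z,n in((179,'necktop'),(165,'ringtop'),(144,'shoulder'),(84,'foot')): print(n,proj(s,(*P,z)).round(1))
for z,n in((213,'Rnecktop'),(119,'Rfoot')): print(n,proj(s,(651,-172,z)).round(1))
a=proj(s,(*P,165)).round().astype(int); print(a-[24,24]); print(g[a[1]-24:a[1]+40:2,a[0]-24:a[0]+25:2])
E
```

```text
53.3 [506.  126.9 271.9] [-0.35 -0.1  -0.06] [0.069 0.074 0.024] 66.12234475212003
necktop [330.6 229.7]
ringtop [330.4 234.3]
shoulder [330.2 241.1]
foot [329.6 259.2]
Rnecktop [243.2 158.8]
Rfoot [247.8 188.5]
[306 210]
[[157 160 161 163 161 161 159 159 159 160 159 159 158 160 161 162 155 160
  160 156 158 157 158 154 159]
 [158 163 160 161 158 154 160 159 159 154 156 160 162 161 157 159 161 158
  158 158 157 161 160 162 159]
 [159 160 158 159 157 161 156 157 156 161 161 159 161 157 158 159 158 159
  156 156 160 160 158 157 157]
 [156 160 158 161 163 165 161 157 160 159 159 158 159 161 161 160 160 158
  160 157 161 158 154 156 154]
 [160 161 161 156 160 157 158 158 158 161 157 157 157 160 162 155 158 160
  160 155 158 159 157 157 156]
 [160 157 155 160 154 158 158 161 157 157 160 159 158 158 162 157 161 159
  159 161 158 159 159 159 159]
 [157 156 159 157 157 156 158 159 160 158 161 158 159 157 158 160 161 156
  154 154 159 160 159 159 158]
 [158 157 158 162 161 157 155 156 158 160 156 156 162 159 160 161 162 158
  160 158 157 164 159 159 160]
 [158 156 157 157 158 157 157 157 159 
[... 1782 characters left out ...]
39  43  38  37  35  40  40  39  35  42
   60  65 160 163 157 157 155]
 [ 99 102  98  55  63 119  85  79  42  35  37  38  39  38  37  39  33  52
   68  67 162 160 162 156 156]
 [101  99 101  98  80 109 104  81 102  53  39  37  34  40  43  43  57  56
   64  83 159 156 159 161 158]
 [101 101 102 101 100  90 115 102  55  83  78  97  93  92  82  53  56  64
   62  73 113 157 156 159 159]
 [100 101 100 102 103  96  88  99 103  62  54  56  57  54  57  60  63  59
   50  53  62 101 139 159 156]
 [100  98 102 102 101 101  99  85  69  81 103 106 105  99  84  65  56  57
   58  61  60  84 101 125 155]
 [101  97 101  99  99 102 102  90  49  54  53  50  52  48  54  55  53  57
   56  55  57  63  82 102 108]]
```

The scene rows match the model: neck top at y≈230, ring front-bottom edge at y≈250 on the shoulder, the left pan at its low stop and the right one up. Handing in.

```bash
python3 -c "
from plant import bot
print(bot.close_job())"
```

```text
the job is handed in; nothing more can be done
None
```

The heavier canister is in the left pan at its low stop, the lighter one is in the right pan, and the ring is on the heavier one's shoulder. I handed the job in at about 53 s; no verdict came back, and I checked the final state from pixel values, not by viewing a picture.

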